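# Open the dewar and load the sample can

## Task

Get the handled dewar ready for filling: swing its carrying handle down to either side, well clear of the lid, then lift the lid off by its knob and lay it flat, knob up, on the floor of the shallow tray. Then lower the stemmed sample can into the open dewar so that it stands upright on the bottom; set both down gently, do not drop them. Leave the other flask, the tin and the marker where they are.

Things in the scene. Friction and masses are not known exactly. Their poses are not given: they have to be found in the camera images.
- dewar: open-topped round stainless steel dewar, 104 mm outside diameter, 150 mm high, too heavy to move; it is the one with a carrying handle. Mouth 84 mm inside diameter, inner floor 25 mm above its underside. Origin: centre of its underside, z up; the handle's pivots lie on its y axis.
- dewar_mouth (a point): centre of the dewar's mouth, at rim height (150 mm above the dewar's underside)
- bail (a joint): angle (rad) of the dewar's carrying handle, a wire arch 134 mm wide on pivots 135 mm above the dewar's underside; grip bar 110 mm from the pivots. 0 = straight up, barring the lid's way; positive leans to the dewar's +x, negative to -x; stops at -1.5 and 1.5 (nearly level). Stiff: it stays where it is left.
- bail_grip (a point): middle of the handle's grip bar, a round black bar 12 mm thick and 90 mm long lying parallel to the dewar's y axis
- lid: loose white lid on the dewar, 160 g: disc 112 mm across, 20 mm thick; below it a plug 76 mm across, 12 mm deep, that hangs in the mouth; on top a round grey knob 28 mm across, 26 mm high. Origin: centre of the plug's underside (138 mm above the dewar's underside with the lid on), z up; disc from 12 to 32 mm, knob's top at 58 mm.
- can: loose aluminium sample can standing upright: round body 46 mm across (a 49 mm bead near its top) and 60 mm high, on it a thin 9 mm stem that ends in a round grip 18 mm across, between 138 and 166 mm above the can's underside. Origin: centre of its underside, z up. About 220 g.
- tray: fixed shallow grey tray, 160 x 160 mm outside, walls 12 mm high and 4 mm thick, floor 4 mm thick. Origin: centre of its underside, z up.
- flask: bystander: closed blue flask, 100 mm across and 172 mm high, with a white lid without a knob and no carrying handle. Origin: centre of its underside.
- tin: bystander: low closed metal tin without a stem, 59 mm across and 52 mm high. Origin: centre of its underside.
- marker: bystander: marker pen lying flat, 132 mm long and 14 mm thick. Origin: near its middle, on its underside; x along the pen.
Mind the look-alikes: they are no part of the job. What is shaped like the dewar but purple or turquoise is not meant. Several things have the shape of the can; the one meant has the colours described above.

How it is judged (in metres and radians):
On the way, in this order (a step that is already met when the one before it is completed fails the run):
1. the carrying handle is swung down to a side (over 1 rad from upright) while the lid is still on ((value of joint bail above 1 rad or value of joint bail below -1 rad) and horizontal distance between lid and dewar below 0.01 m and z of lid in the frame of dewar below 0.143 m), for 0.2 s.
2. the lid lies flat, knob up, on the tray's floor, at rest and let go (z of lid in the frame of tray below 0.009 m and x of lid in the frame of tray between -0.042 and 0.042 m and y of lid in the frame of tray between -0.042 and 0.042 m and angle between lid's own z axis and vertical below 0.08 rad and linear speed of lid below 0.02 m/s and contact force between lid and the fingers below 0.1 N), for 0.2 s.
At the end, for the whole second after the job is handed in: The handle is over 1 rad from upright; the lid lies still in the tray, knob up, its plug flat on the tray's floor (within 42 mm of the tray's centre along each of its sides, tilt under 0.08 rad); the can stands still and upright (tilt under 0.1 rad) on the dewar's inner floor (within 5 mm) ((value of joint bail above 1 rad or value of joint bail below -1 rad) and z of lid in the frame of tray below 0.009 m and x of lid in the frame of tray between -0.042 and 0.042 m and y of lid in the frame of tray between -0.042 and 0.042 m and angle between lid's own z axis and vertical below 0.08 rad and linear speed of each of lid, can below 0.02 m/s and horizontal distance between can and dewar below 0.025 m and z of can in the frame of dewar below 0.03 m and angle between can's own z axis and vertical below 0.1 rad); the robot touches nothing.
It fails at once if the flask, the tin or the marker is moved by more than 20 mm (distance of any of flask, tin, marker from where it was at the start of the episode above 0.02 m).
It fails at once if the lid is dropped (falls free of the fingers faster than 0.7 m/s, about 25 mm of fall) (linear speed of lid above 0.7 m/s and contact force between lid and the fingers below 0.05 N).
It fails at once if the can is dropped (falls free of the fingers faster than 0.7 m/s, about 25 mm of fall) (linear speed of can above 0.7 m/s and contact force between can and the fingers below 0.05 N).
It fails at once if the can is rammed into the dewar (over 60 N) (contact force between can and dewar above 60 N).
It fails at once if the lid is rammed onto the tray (over 60 N) (contact force between lid and tray above 60 N).
It also fails if it takes over 72 s, if anything falls off the work surface, if the arm or the gripper's body presses on something with over 40 N, if the wrist force passes 120 N, or if a joint passes its speed limit or range.

## Robot

A 6-joint arm with a two-finger parallel gripper is mounted at the origin on the work surface. World frame = base frame: x ahead of the robot, y to its left, z up, the work surface at z = 0. Lengths are in mm, angles in rad, forces in N, time in s.
With the tool pointing down it reaches from about 350 to 775 mm from the base axis. Payload 7.3 kg.
Tool frame: the origin (TCP) lies on the centre line of the jaws, within the pads' length; the fingertips stand 14 mm ahead of it and the grasp point (between the pads) lies 5 mm behind it; z points along the fingers, y is the line along which they close (so a half turn about z gives the same grasp; the last joint's range is limited). The gripper opens to 92 mm and grips with 3 to 60 N. Pads are 19 mm wide; open, the fingers measure 130 mm over their backs; the gripper's body (75 mm by 190 mm) begins 47 mm behind the grasp point.
Start: joints at [-1.261, 0.342, 1.524, -0, 1.275, -0.146], TCP at [231.12, -471.414, 203.641] pointing down, gripper open.
Joint ranges: [-2.53, 2.53], [-0.77, 2.02], [0.04, 2.7], [-1, 4.14], [0.28, 2.66], [-3.11, 3.11]. Speed limits (rad/s): [2.57, 2.57, 3.14, 3.14, 3.14, 3.14].

## Interface

Orientations are given as [roll, pitch, yaw] about the fixed x, y, z axes, in that order (R = Rz(yaw) Ry(pitch) Rx(roll)).
In Python, from plant import get_obs, capture, bot, spot_in, trace, pinpoint gives the robot as it stands.
- The arm moves only by the tool play_rows, never from a script. Its argument "rows" is a list of rows, each a list of 2 entries, a list of its own where there are three numbers: the shift along the world's x, y, z in units of 3 cm (1.0 is 3 cm), then the turn, a rotation vector about the world's x, y, z in units of 8 degrees (1.0 is 8 degrees). A call has 1 to 12 rows; each row shifts and turns the commanded pose from where the row before left it; what a row does not reach is not made up. A row lasts 1/8 s, in which the tool goes at most 62.5 mm and 10.7 degrees, less where a joint would pass 70% of its speed; a pose out of reach is approached as far as the arm can. A call with a number of a shift or a turn outside -1 to 1 is refused whole. A call with a gripper value outside its range is refused whole. "hand" is the opening, from -1 (shut) to 1 (fully open), set as the call begins (left out, the last holds). The fingers move at their own pace and stop on an object; the grip force is fixed at half the most. Time passes only in rows, so rows that do not move let the fingers close. It gives the time, the measured TCP pose, the force, the opening and the grip force at its end, in the units of the state.
- get_obs(): the state, without advancing time (a new reading comes with each control period).
- capture(name): name is "scene" or "side" or "wrist"; returns a dict with "frame" (480x640x3 uint8, red, green, blue), "fov_y" (degrees; the focal length in pixels is half the picture's height over the tangent of half this angle, whatever the lens; pixels are square), "cx", "cy" (the principal point, pixels), "rvec" (rotation vector, rad) and "tvec" (3), from world to camera coordinates, as OpenCV has them; the wrist camera has in their place "hand_eye" (4x4, takes a point from camera to tool coordinates, whose origin is the TCP and whose axes are the flange's). Camera axes: x right, y down, z forward; pixel columns grow to the right and rows downward; lengths in mm; the calibration is good to about 2 mm. A picture is of the moment at which its call begins: read the wrist's pose just before it. There is no depth.
- bot.close_job(): hands the job in; it is judged then, once.
Trained networks look in the newest picture that a camera, given by its name, has taken for a name from the list of things; names that differ only in an ending like _2 or _b are one class to them, and where a whole thing is asked for, a point or a joint stands for the part that bears it (a point fixed in the world has none). Each returns a list of dicts, best first, with "p" (0 to 1); they miss things now and then, are a little off and sometimes report something else, mostly with a low value. They report only what shows in the picture. A call takes as long as a camera call. They do not tell look-alikes from the thing itself.
- spot_in(query, camera): "at" ([row, column] in pixels, amid what is visible of it).
- trace(query, camera): "mask" (480x640 bool, what is visible of it) and "at" ([row, column] in pixels, amid what is visible of it).
- pinpoint(query, camera): "at" ([row, column] in pixels: a listed point, or the origin of a listed thing).
The state is a dict: "time": time; "joint_positions": joint angles; "dq": joint speeds; "tau": joint torques, N m; "tool_pos": TCP position; "tcp_rot": TCP orientation; "contact_force": force on the tool from outside, world axes, zero at the start; "moment": the same for the moment, N m; "grip_width": finger opening in mm; "finger_force": force on a finger pad.
Only numpy, scipy, OpenCV 4.12 (cv2) and the standard library are available. Lean on these libraries where they do the work, as an engineer would, in place of code of your own. Each camera call takes 0.05 s, during which the arm holds its last target. There are 200 camera calls.

## Working session

There is one attempt and no reset: what is moved stays moved. The work goes in short steps, Python scripts to look and compute and a tool call to move; the robot and the scene stay as the last step left them, time stands still between calls to the robot, and variables do not carry over. Pictures are saved under pics/ and viewed, at most 10 in all, crops included, and the job is handed in when it is done.

Besides the shell and the picture viewer there is one more tool, called after "Request:" as name(argument=value, ...) on one line, values as JSON. play_rows: Moves the arm, as the interface text tells. Shifts and turns lie within -1 to 1; 1 stands for 3 cm of shift or 8 degrees of turn. Its arguments: {"type":"object","properties":{"rows":{"type":"array"},"hand":{"type":"number"}},"required":["rows"]}

```bash
ls; mkdir -p pics; cat > h.py <<'E'
import numpy as np, cv2
from plant import *
def K(c):
    f=240/np.tan(np.radians(c["fov_y"])/2); return f,c["cx"],c["cy"]
def cam(c,obs=None):
    "returns R (cam->world), origin"
    if "rvec" in c:
        R=cv2.Rodrigues(np.array(c["rvec"],float))[0]; t=np.array(c["tvec"],float).ravel()
        return R.T,-R.T@t
    from scipy.spatial.transform import Rotation as Ro
    H=np.array(c["hand_eye"]); Rt=Ro.from_euler('xyz',obs["tcp_rot"]).as_matrix()
    return Rt@H[:3,:3], Rt@H[:3,3]+np.array(obs["tool_pos"])
def ray(c,at,obs=None):
    f,cx,cy=K(c); R,o=cam(c,obs)
    d=R@np.array([(at[1]-cx)/f,(at[0]-cy)/f,1.]); return o,d/np.linalg.norm(d)
def onz(c,at,z,obs=None):
    o,d=ray(c,at,obs); return o+d*(z-o[2])/d[2]
def proj(c,p,obs=None):
    f,cx,cy=K(c); R,o=cam(c,obs); q=R.T@(np.array(p,float)-o); return [q[1]/q[2]*f+cy,q[0]/q[2]*f+cx]
def tri(rays):
    A=0;b=0
    for o,d in rays:
        P=np.eye(3)-np.outer(d,d); A=A+P; b=b+P@o
    x=np.linalg.solve(A,b); return x,[np.linalg.norm((np.eye(3)-np.outer(d,d))@(x-o)) for o,d in rays]
def save(c,n): cv2.imwrite("pics/"+n,c["frame"][:,:,::-1])
E
python3 - <<'E'
from h import *
np.set_printoptions(precision=1,suppress=True)
S=capture("scene");D=capture("side")
img=np.hstack([S["frame"],D["frame"]])
save(S,"s0.png");save(D,"d0.png")
for n,c in(("scene",S),("side",D)):
    print(n,K(c),cam(c)[1])
    for q in["dewar","dewar_mouth","bail_grip","lid","can","tray","flask","tin","marker"]:
        print(q,[(np.round(x["p"],2),np.round(x["at"]).tolist()) for x in pinpoint(q,n)][:5])
E
```

```text
pics
scene (np.float64(560.6955857355099), 320.1865876647121, 238.65224388445142) [1301.1 -116.6 1022.4]
dewar [(np.float64(0.95), [330.0, 506.0]), (np.float64(0.79), [204.0, 408.0])]
dewar_mouth [(np.float64(0.95), [158.0, 414.0]), (np.float64(0.82), [285.0, 528.0])]
bail_grip [(np.float64(0.9), [125.0, 424.0]), (np.float64(0.73), [254.0, 538.0])]
lid [(np.float64(0.69), [300.0, 212.0])]
can [(np.float64(0.75), [294.0, 272.0]), (np.float64(0.56), [264.0, 290.0])]
tray [(np.float64(0.88), [318.0, 342.0])]
flask [(np.float64(0.89), [302.0, 215.0]), (np.float64(0.51), [352.0, 451.0])]
tin [(np.float64(0.89), [257.0, 170.0])]
marker [(np.float64(0.57), [351.0, 453.0])]
side (np.float64(517.1464207367039), 329.0553817910744, 240.86123009110602) [-145.5  735.1  840.2]
dewar [(np.float64(0.96), [346.0, 159.0]), (np.float64(0.83), [422.0, 320.0]), (np.float64(0.81), [346.0, 266.0]), (np.float64(0.3), [297.0, 372.0])]
dewar_mouth [(np.float64(0.78), [292.0, 139.0]), (np.float64(0.56), [363.0, 320.0])]
bail_grip [(np.float64(0.7), [260.0, 137.0]), (np.float64(0.6), [326.0, 319.0]), (np.float64(0.59), [254.0, 250.0])]
lid [(np.float64(0.58), [300.0, 259.0])]
can [(np.float64(0.89), [275.0, 360.0]), (np.float64(0.58), [295.0, 369.0])]
tray [(np.float64(0.59), [285.0, 293.0])]
flask [(np.float64(0.65), [299.0, 372.0]), (np.float64(0.63), [251.0, 382.0])]
tin [(np.float64(0.16), [304.0, 201.0])]
marker [(np.float64(0.68), [304.0, 202.0])]
```

View pics/s0.png

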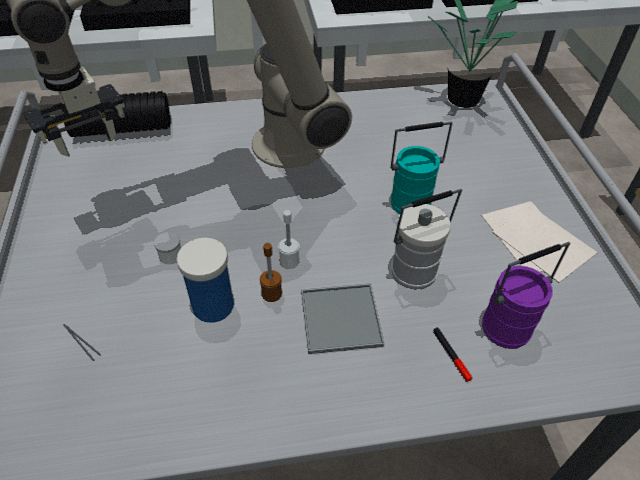

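View pics/d0.png

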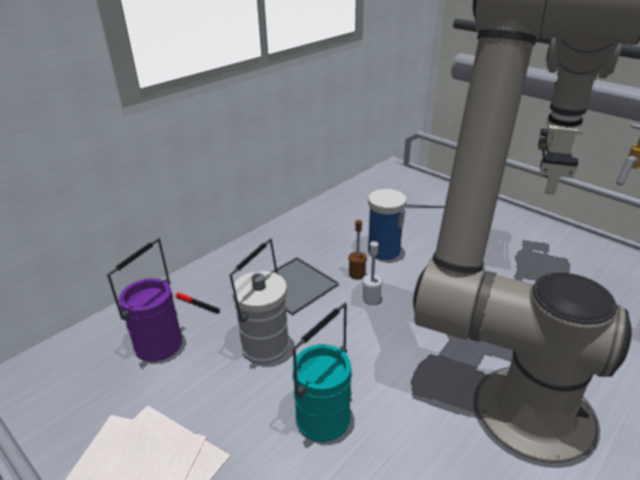

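Scene: the stainless dewar (knobbed white lid, handle up) is at about (row 245, col 420). The purple one (310, 517) and the turquoise one (180, 415) are look-alikes. There are two can shapes: bright aluminium at (250, 288) and copper-brown at (285, 271). The aluminium one fits the description. I'll confirm both in an enlarged crop.

```bash
python3 - <<'E'
from h import *
np.set_printoptions(precision=1,suppress=True)
S=capture("scene");D=capture("side")
a=S["frame"][185:295,380:480]; b=S["frame"][200:310,240:340]; 
c=D["frame"][230:370,220:360-13]; d=D["frame"][210:320,325:425]
r=lambda x:cv2.resize(x,(400,300),interpolation=cv2.INTER_CUBIC)
# keep uniform scale crops 133x100 -> 400x300
def cr(F,r0,c0): return r(F[r0:r0+100,c0:c0+133])
g=np.vstack([np.hstack([cr(S["frame"],185,370),cr(S["frame"],205,230)]),np.hstack([cr(D["frame"],235,200),cr(D["frame"],215,310)])])
cv2.imwrite("pics/crop1.png",g[:,:,::-1])
T={}
for n,c in(("scene",S),("side",D)):
    for q in["lid","can","tray","flask","tin","marker","dewar"]:
        for x in trace(q,n)[:4]:
            m=x["mask"]; ys,xs=np.nonzero(m)
            col=c["frame"][m].mean(0).astype(int)
            print(n,q,round(float(x["p"]),2),np.round(x["at"]),"box",ys.min(),xs.min(),ys.max(),xs.max(),m.sum(),col)
t=[onz(S,[318,342],0),onz(D,[285,293],0)];print("tray",t)
print("can",onz(S,[264,290],0),onz(D,[295,369],0))
print("dewar side",onz(D,[346,266],0))
print("tin",onz(S,[257,170],0),"flask",onz(S,[302,215],0),"marker",onz(S,[351,453],0))
# tray corners
for p in [(290,302),(285,373),(345,382),(352,308)]: print(onz(S,p,12))
E
```

```text
scene lid 0.76 [225. 426.] box 204 399 246 450 1749 [151 152 148]
scene can 0.89 [283. 268.] box 244 261 301 281 684 [74 48 26]
scene tray 0.98 [320. 340.] box 284 301 353 384 4783 [109 116 116]
scene flask 0.57 [274. 208.] box 238 177 322 234 3626 [ 94 106 116]
scene tin 0.83 [249. 167.] box 232 154 263 180 649 [118 121 124]
scene marker 0.92 [354. 453.] box 327 434 380 472 439 [91 33 31]
scene dewar 0.93 [254. 418.] box 189 392 289 461 2613 [70 72 74]
scene dewar 0.83 [301. 515.] box 242 482 348 569 4732 [69 36 88]
scene dewar 0.65 [169. 414.] box 122 390 213 452 2890 [13 86 85]
side lid 0.74 [290. 260.] box 271 235 311 286 1720 [163 163 165]
side can 0.97 [282. 374.] box 242 363 304 382 669 [115 119 126]
side can 0.77 [261. 362.] box 219 349 278 367 633 [81 64 56]
side tray 0.57 [284. 302.] box 257 273 314 338 1930 [107 113 119]
side flask 0.61 [221. 386.] box 189 368 259 406 2178 [ 83  95 111]
side marker 0.88 [299. 198.] box 292 176 312 219 318 [98 58 61]
side dewar 0.87 [315. 149.] box 238 108 361 182 4528 [68 41 90]
side dewar 0.66 [332. 262.] box 239 230 363 289 2873 [76 78 83]
side dewar 0.58 [387. 322.] box 302 293 441 352 5717 [22 96 99]
tray [array([625.4,  44.8,   0. ]), array([622.1,  44.7,  -0. ])]
can [456.9 -49.2  -0. ] [453.3 -55.1   0. ]
dewar side [513.3 233.6   0. ]
tin [ 393.  -329.2    0. ] flask [ 541.1 -227.3    0. ] marker [741.1 259.    0. ]
[545.9 -32.3  12. ]
[555.9 128.4  12. ]
[711.7 113.   12. ]
[705.  -41.2  12. ]
```

View pics/crop1.png

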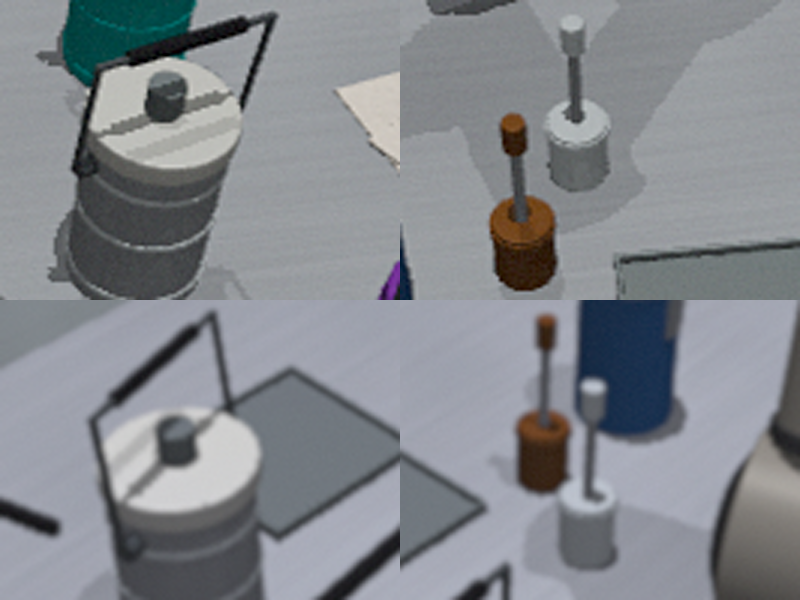

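The crop confirms both. The dewar is bare steel with a white lid and grey knob, and its handle is up. The aluminium can (scene grip at 217, 287) is the silver one, and the brown one is the decoy. Next I triangulate.

```bash
python3 - <<'E'
from h import *
np.set_printoptions(precision=1,suppress=True)
S=capture("scene");D=capture("side")
P={"knobtop":((211.7,425.9),(276.7,259)),"barA":((203.3,413.2),(268.3,238.2)),"barB":((193.3,451.8),(245,265.5)),
"barA'":((203.3,413.2),(245,265.5)),"barB'":((193.3,451.8),(268.3,238.2)),
"cornA":((206.7,402.6),(240.7,270.8)),"cornB":((190,461.4),(275,231.6)),"cangrip":((217.3,287.5),(248.3,374))}
for k,(s,d) in P.items():
    x,e=tri([ray(S,s),ray(D,d)]); print(k,x,np.array(e))
print("knob z196",onz(S,(211.7,425.9),196),onz(D,(276.7,259),196))
print("cangrip152",onz(S,(217.3,287.5),152),onz(D,(248.3,374),152))
for n,c in(("scene",S),("side",D)):
  m=[x for x in trace("lid",n)][0]["mask"].astype(np.uint8)
  h=cv2.convexHull(np.argwhere(m)[:,::-1].astype(np.float32))[:,0]
  # project circle fits: disc silhouettes z 150..170 r56 at centre
  from scipy.optimize import minimize
  def cost(p):
    a=np.linspace(0,2*np.pi,60); pts=[proj(c,[p[0]+56*np.cos(t),p[1]+56*np.sin(t),z])[::-1] for z in(150,170) for t in a]
    pts+=[proj(c,[p[0]+14*np.cos(t),p[1]+14*np.sin(t),196])[::-1] for t in a]
    hh=cv2.convexHull(np.array(pts,np.float32)); im=np.zeros((480*4,640*4),np.uint8)
    A=np.zeros_like(im);B=np.zeros_like(im)
    cv2.fillConvexPoly(A,(hh*4).astype(int),1);cv2.fillConvexPoly(B,(h*4).astype(int),1)
    return (A^B).sum()
  x0=onz(c,(211.7,425.9) if n=="scene" else (276.7,259),196)[:2]
  r=minimize(cost,x0,method="Nelder-Mead",options=dict(initial_simplex=[x0,x0+[8,0],x0+[0,8]],maxiter=60)); print(n,"lid fit",r.x,r.fun/16)
print(get_obs())
E
```

```text
knobtop [516.3 233.6 193.2] [2.6 2.6]
barA [531.4 230.9 217.2] [30.1 30.1]
barB [521.3 244.5 265.2] [33.4 33.4]
barA' [535.3 194.5 241.7] [2.7 2.7]
barB' [517.4 280.2 240.4] [2.9 2.9]
cornA [540.6 173.2 239.6] [1. 1.]
cornB [510.6 302.2 240.5] [3.5 3.5]
cangrip [444.6 -50.4 147.5] [2.5 2.5]
knob z196 [520.6 234.5 196. ] [512.4 233.3 196. ]
cangrip152 [451.3 -48.9 152. ] [440.4 -48.5 152. ]
scene lid fit [521.5 236.4] 200.375
side lid fit [516.1 232.2] 133.125
{'time': 2.0, 'joint_positions': array([-1.3,  0.3,  1.5, -0. ,  1.3, -0.1]), 'dq': array([ 0., -0., -0.,  0.,  0.,  0.]), 'tau': array([  0. , -43.1, -24.4,   0.1,   0. ,  -0. ]), 'tool_pos': array([ 231.1, -471.4,  203.6]), 'tcp_rot': array([3.1, 0. , 0.5]), 'contact_force': array([ 0.1, -0.5,  0.2]), 'moment': array([ 0.,  0., -0.]), 'finger_force': 0.0, 'grip_width': 91.92258050595362}
```

Request:
play_rows(rows=[[[0.3,0.9,0.8],[0,0,0.76]],[[0.3,0.9,0.8],[0,0,0.76]],[[0.3,0.9,0.8],[0,0,0.76]],[[0.3,1,0.8],[0,0,0.76]],[[0.3,1,0.8],[0,0,0.76]],[[0.3,1,0.5],[0,0,0.76]],[[0.3,1,0.5],[0,0,0.76]],[[0.4,1,0.5],[0,0,0.76]],[[0.4,1,0.5],[0,0,0.76]],[[0.4,1,0],[0,0,0.76]],[[0.4,1,0],[0,0,0.76]],[[0.4,1,0],[0,0,0.76]]], hand=-1)

```text
time: 3.5
tool_pos: [354.3, -119.4, 383.8]
tcp_rot: [3.141, 0.0, 1.733]
contact_force: [0.3, -0.2, -0.1]
grip_width: 0.4
finger_force: 0.0
```

Request:
play_rows(rows=[[[0.4,1,0],[0,0,0]],[[0.4,1,0],[0,0,0]],[[0.4,1,0],[0,0,0]],[[0.4,1,0],[0,0,0]],[[0.4,1,0],[0,0,0]],[[0.4,1,0],[0,0,0]],[[0.4,1,0],[0,0,0]],[[0.4,1,0],[0,0,0]],[[0.4,1,0],[0,0,0]],[[0.4,1,0],[0,0,0]],[[0.0,1,0],[0,0,0]],[[0,0,0],[0,0,0]]])

```text
time: 5.0
tool_pos: [473.9, 211.0, 383.2]
tcp_rot: [-3.141, -0.0, 1.732]
contact_force: [-0.2, -0.1, -0.2]
grip_width: 0.6
finger_force: 0.0
```

```bash
python3 - <<'E'
from h import *
np.set_printoptions(precision=1,suppress=True)
o=get_obs();print(o["tool_pos"],o["tcp_rot"],o["joint_positions"],o["grip_width"])
W=capture("wrist");save(W,"w1.png");print(np.array(W["hand_eye"]),K(W))
for q in["bail_grip","lid","dewar_mouth"]:
  for x in pinpoint(q,"wrist"): 
    z={"bail_grip":245,"lid":138,"dewar_mouth":150}[q]; print(q,x["p"],x["at"],onz(W,x["at"],z,o))
print("turq",onz(capture("scene"),(204,408),0))
E
```

```text
[473.9 211.  383.2] [-3.1 -0.   1.7] [0.3 0.3 1.2 0.  1.7 0.1] 0.6213969295410463
[[   0.    -1.    -0.3   78.8]
 [   1.     0.     0.    -0.1]
 [  -0.    -0.3    1.  -180.8]
 [   0.     0.     0.     1. ]] (np.float64(401.9949097482059), 322.4577575465482, 236.3851911076852)
bail_grip 0.6 [194.6, 391.5] [526.1 236.9 245. ]
bail_grip 0.26 [178.5, 515.7] [620.8 265.5 245. ]
lid 0.69 [176.4, 365.8] [516.8 234.2 138. ]
dewar_mouth 0.92 [46.6, 589.8] [700.  389.7 150. ]
dewar_mouth 0.63 [84.2, 151.2] [293.7 289.8 150. ]
turq [301.1 279.4  -0. ]
```

View pics/w1.png

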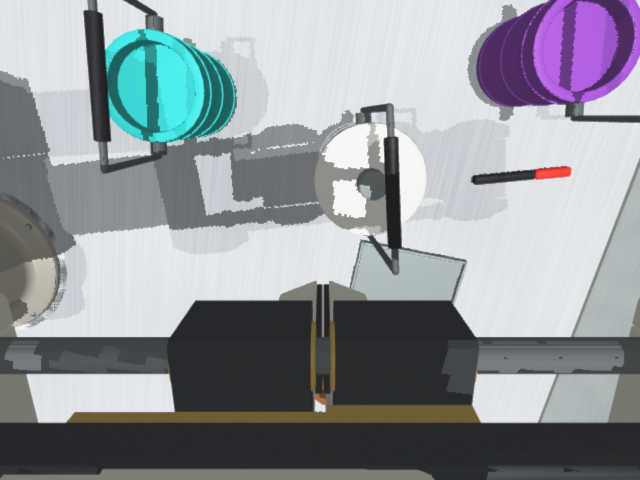

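The wrist view shows the lid and knob at (182, 371) and the handle bar along column ~393, rows 137–247. That agrees with dewar centre ≈ (517, 234) and bar ≈ (526, 237, 244). I'll straddle the bar with the fingers part open and sweep it along its arc to +x.

Request:
play_rows(rows=[[[0.87,0.42,0],[0,0,0]],[[0.87,0.42,0],[0,0,0]],[[0,0,0],[0,0,0]],[[0,0,-0.83],[0,0,0]],[[0,0,-0.83],[0,0,0]],[[0,0,-0.83],[0,0,0]],[[0,0,-0.83],[0,0,0]],[[0,0,-0.83],[0,0,0]],[[0,0,-0.83],[0,0,0]],[[0,0,0],[0,0,0]]], hand=-0.13)

```text
time: 6.5
tool_pos: [524.9, 233.7, 233.1]
tcp_rot: [-3.138, 0.001, 1.728]
contact_force: [-0.8, -0.0, 1.6]
grip_width: 39.8
finger_force: 0.0
```

Request:
play_rows(rows=[[[0.44,0.09,-0.04],[0,0,0]],[[0.44,0.09,-0.04],[0,0,0]],[[0.34,0.07,-0.11],[0,0,0]],[[0.34,0.07,-0.11],[0,0,0]]])

```text
time: 7.0
tool_pos: [573.7, 244.3, 225.9]
tcp_rot: [3.14, -0.0, 1.729]
contact_force: [-0.5, -0.6, 0.3]
grip_width: 40.5
finger_force: 0.0
```

Request:
play_rows(rows=[[[0.31,0.065,-0.175],[0,0,0]],[[0.31,0.065,-0.175],[0,0,0]],[[0.275,0.057,-0.237],[0,0,0]],[[0.275,0.057,-0.237],[0,0,0]],[[0.224,0.047,-0.287],[0,0,0]]])

```text
time: 7.62
tool_pos: [615.4, 253.2, 191.3]
tcp_rot: [3.142, 0.0, 1.729]
contact_force: [-0.9, -0.6, 0.4]
grip_width: 40.0
finger_force: 0.0
```

```bash
python3 - <<'E'
from h import *
S=capture("scene");D=capture("side")
g=np.hstack([cv2.resize(S["frame"][150:310,330:490],(400,400),interpolation=cv2.INTER_CUBIC),cv2.resize(D["frame"][200:360,180:340],(400,400),interpolation=cv2.INTER_CUBIC)])
cv2.imwrite("pics/c2.png",g[:,:,::-1])
E
```

```text
(no output)
```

View pics/c2.png

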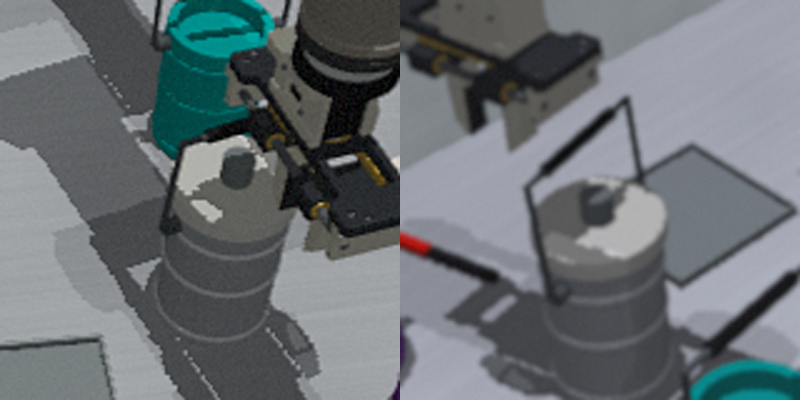

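The crop shows the handle still upright: bar in the side view at (257, 251), unmoved, with the fingers beyond it on the +x side. I'll check the bar's height and the tip geometry against the pictures.

```bash
python3 - <<'E'
from h import *
np.set_printoptions(precision=1,suppress=True)
S=capture("scene");D=capture("side");o=get_obs();p=o["tool_pos"];print(p)
u=np.array([.987,.16,0])
for n,c,r0,c0,k in(("scene",S,150,330,0),("side",D,200,180,400)):
    g=cv2.resize(c["frame"][r0:r0+160,c0:c0+160],(400,400),interpolation=cv2.INTER_CUBIC)
    f=lambda q:tuple(int(v) for v in ((np.array(proj(c,q))[::-1]-[c0,r0])*2.5))
    for s in(-20,20): cv2.line(g,f(p+u*s+[0,0,-14]),f(p+u*s+[0,0,20]),(255,0,0),1)
    C=np.array([517,234,0])
    for col,a in(((255,255,0),.08),):
        ux=np.array([.979,.205,0]);uy=np.array([-.205,.979,0])
        q=[C+[0,0,135]+uy*y+(ux*np.sin(a)+np.array([0,0,np.cos(a)]))*h for y,h in((-67,0),(-67,110),(67,110),(67,0))]
        for i in range(3): cv2.line(g,f(q[i]),f(q[i+1]),col,1)
    globals()[n]=g
cv2.imwrite("pics/c3.png",np.hstack([scene,side])[:,:,::-1])
E
```

```text
[614.8 253.1 191.6]
```

View pics/c3.png

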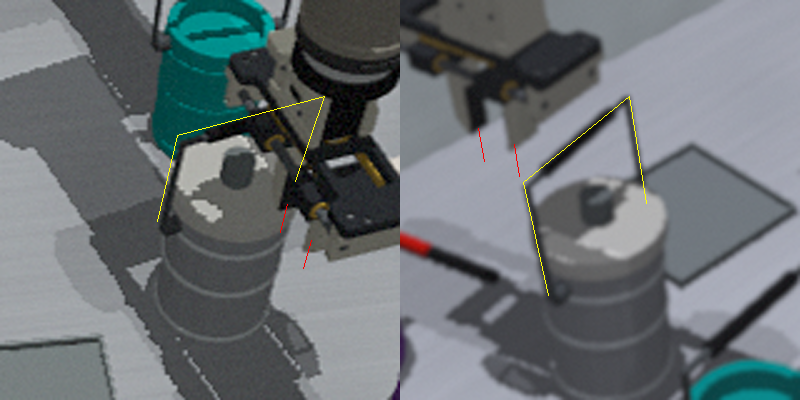

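Both views show the real fingertips about 25–28 mm above where the stated tool geometry puts them, so the fingers passed just over the bar. I'll go back, straddle the bar wider and lower (safe under either reading), and feel for contact.

Request:
play_rows(rows=[[[0,0,1],[0,0,0]],[[0,0,1],[0,0,0]],[[0,0,1],[0,0,0]],[[0,0,0.6],[0,0,0]],[[-0.74,-0.14,0],[0,0,0]],[[-0.74,-0.14,0],[0,0,0]],[[-0.74,-0.14,0],[0,0,0]],[[-0.74,-0.14,0],[0,0,0]],[[0,0,0],[0,0,0]]], hand=0.39)

```text
time: 8.95
tool_pos: [525.2, 236.4, 301.4]
tcp_rot: [3.14, -0.0, 1.73]
contact_force: [0.2, 0.5, -0.4]
grip_width: 64.0
finger_force: 0.0
```

Request:
play_rows(rows=[[[0,0,-0.6],[0,0,0]],[[0,0,-0.6],[0,0,0]],[[0,0,-0.6],[0,0,0]],[[0,0,-0.6],[0,0,0]],[[0,0,-0.6],[0,0,0]],[[0,0,-0.3],[0,0,0]],[[0,0,0],[0,0,0]]])

```text
time: 9.82
tool_pos: [526.4, 236.3, 200.5]
tcp_rot: [-3.141, 0.0, 1.729]
contact_force: [-0.2, -0.4, 0.4]
grip_width: 63.9
finger_force: 0.0
```

Request:
play_rows(rows=[[[0.3,0.06,0],[0,0,0]],[[0.3,0.06,0],[0,0,0]],[[0.3,0.06,0],[0,0,0]],[[0.2,0.04,0],[0,0,0]]])

```text
time: 10.32
tool_pos: [559.6, 243.2, 200.8]
tcp_rot: [-3.141, -0.0, 1.729]
contact_force: [-1.4, 1.1, -0.2]
grip_width: 64.1
finger_force: 0.6
```

Request:
play_rows(rows=[[[0.41,0.085,0],[0,0,0]],[[0.41,0.085,0],[0,0,0]],[[0.315,0.066,-0.17],[0,0,0]],[[0.315,0.066,-0.17],[0,0,0]]])

```text
time: 10.82
tool_pos: [603.1, 252.1, 190.3]
tcp_rot: [-3.141, -0.0, 1.729]
contact_force: [-1.2, 2.0, 0.0]
grip_width: 63.6
finger_force: 0.6
```

```bash
python3 - <<'E'
from h import *
np.set_printoptions(precision=1,suppress=True)
S=capture("scene");D=capture("side")
for n,c in(("scene",S),("side",D)):
    for q in("bail_grip","lid"): print(n,q,[(round(float(x["p"]),2),np.round(x["at"])) for x in pinpoint(q,n)])
g=np.hstack([cv2.resize(S["frame"][150:310,370:530],(400,400),interpolation=cv2.INTER_CUBIC),cv2.resize(D["frame"][200:360,180:340],(400,400),interpolation=cv2.INTER_CUBIC)])
cv2.imwrite("pics/c4.png",g[:,:,::-1])
E
```

```text
scene bail_grip [(0.91, array([124., 424.])), (0.89, array([253., 539.])), (0.68, array([220., 446.]))]
scene lid [(0.9, array([232., 426.]))]
side bail_grip [(0.95, array([325., 319.])), (0.88, array([258., 134.])), (0.55, array([257., 232.]))]
side lid [(0.93, array([302., 256.])), (0.25, array([302., 200.]))]
```

View pics/c4.png

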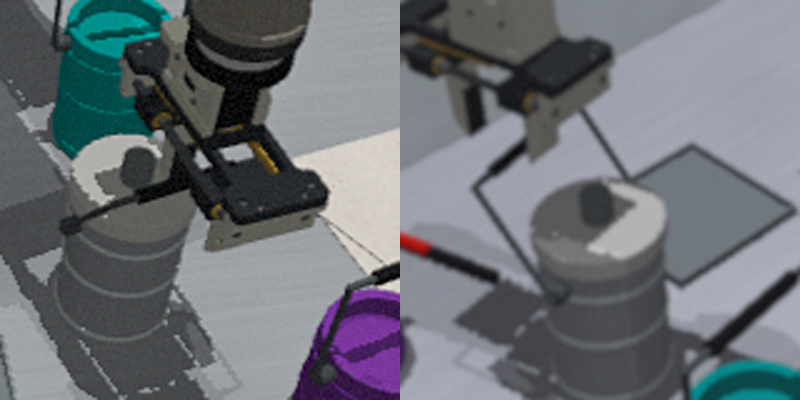

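The crop shows the handle now leaning about 0.6 rad to +x, with the bar against the near finger and close to its tip. I'll continue the arc slightly lower.

Request:
play_rows(rows=[[[0.1,0.02,-0.3],[0,0,0]],[[0.23,0.05,-0.3],[0,0,0]],[[0.23,0.05,-0.25],[0,0,0]],[[0.23,0.05,-0.28],[0,0,0]],[[0.23,0.05,-0.3],[0,0,0]],[[0.17,0.035,-0.33],[0,0,0]],[[0.17,0.035,-0.33],[0,0,0]],[[0.12,0.02,-0.27],[0,0,0]],[[0.1,0.02,-0.2],[0,0,0]]])

```text
time: 12.25
tool_pos: [647.8, 261.9, 112.1]
tcp_rot: [-3.135, -0.0, 1.73]
contact_force: [-10.7, -0.9, -0.9]
grip_width: 63.9
finger_force: 5.3
```

```bash
python3 - <<'E'
from h import *
np.set_printoptions(precision=1,suppress=True)
for n in("scene","side"):
    c=capture(n)
    for q in("bail_grip","lid"): print(n,q,[(round(float(x["p"]),2),np.round(x["at"])) for x in pinpoint(q,n)])
    for a in(.6,.9,1.2,1.4): print(a,np.round(proj(c,[517+.979*110*np.sin(a),234+.205*110*np.sin(a),135+110*np.cos(a)])))
E
```

```text
scene bail_grip [(0.72, array([253., 539.])), (0.62, array([262., 453.])), (0.58, array([125., 422.]))]
scene lid [(0.76, array([233., 423.]))]
0.6 [221. 442.]
0.9 [237. 446.]
1.2 [252. 448.]
1.4 [261. 447.]
side bail_grip [(0.85, array([326., 320.])), (0.76, array([259., 136.])), (0.73, array([277., 218.]))]
side lid [(0.75, array([298., 254.])), (0.56, array([297., 370.]))]
0.6 [255. 231.]
0.9 [260. 224.]
1.2 [269. 219.]
1.4 [276. 218.]
```

Handle at about 1.4 rad, and both cameras agree. Next I lift clear and view the knob from close by.

Request:
play_rows(rows=[[[-0.15,-0.03,0.3],[0,0,0]],[[0,0,1],[0,0,0]],[[0,0,1],[0,0,0]],[[0,0,1],[0,0,0]],[[0,0,1],[0,0,0]],[[0,0,1],[0,0,0]],[[-0.84,-0.32,1],[0,0,0]],[[-0.84,-0.32,0],[0,0,0]],[[-0.84,-0.32,0],[0,0,0]],[[-0.84,-0.32,0],[0,0,0]],[[-0.84,-0.32,0],[0,0,0]],[[0,0,0],[0,0,0]]], hand=0.2)

```text
time: 14.05
tool_pos: [519.2, 212.6, 305.0]
tcp_rot: [3.137, 0.0, 1.729]
contact_force: [0.3, 1.1, 0.2]
grip_width: 55.0
finger_force: 0.0
```

```bash
python3 - <<'E'
from h import *
np.set_printoptions(precision=1,suppress=True)
o=get_obs();print(o["tool_pos"],o["tcp_rot"])
W=capture("wrist");save(W,"w2.png")
for q in["bail_grip","lid","tray"]:
  z={"bail_grip":155,"lid":138,"tray":0}[q]
  for x in pinpoint(q,"wrist"): print(q,x["p"],np.round(x["at"]),onz(W,x["at"],z,o))
S=capture("scene");print([(x["p"],np.round(x["at"]),onz(S,x["at"],138)) for x in pinpoint("lid","scene")],[(x["p"],np.round(x["at"])) for x in pinpoint("bail_grip","scene")])
D=capture("side");print([(x["p"],np.round(x["at"]),onz(D,x["at"],138)) for x in pinpoint("lid","side")],[(x["p"],np.round(x["at"])) for x in pinpoint("bail_grip","side")])
E
```

```text
[519.2 212.6 305. ] [3.1 0.  1.7]
bail_grip 0.55 [172. 454.] [621.2 262.5 155. ]
lid 0.95 [184. 326.] [520.2 234.3 138. ]
tray 0.88 [312. 374.] [616.1  51.4   0. ]
[(0.8, array([232., 423.]), array([523.4, 235.1, 138. ]))] [(0.97, array([261., 454.])), (0.79, array([252., 540.]))]
[(0.89, array([299., 259.]), array([515. , 236.3, 138. ])), (0.6, array([258., 454.]), array([ 293.2, -157.4,  138. ]))] [(0.97, array([326., 318.])), (0.81, array([258., 133.])), (0.76, array([278., 217.]))]
```

View pics/w2.png

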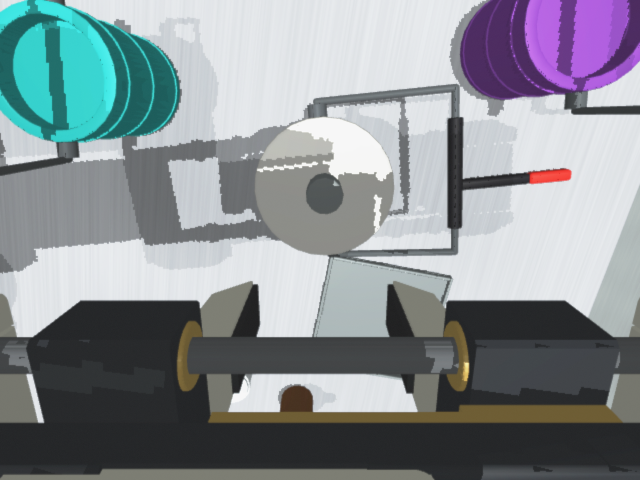

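The handle lies level to +x (bar at column 455) and the lid is still seated, with the knob at (193, 324) on the jaw centre line. The pad tips (at 285, cols 259/387 for a 55 mm gap) come out about 20 mm behind the nominal TCP, which agrees with the earlier miss. So I'll descend by touch.

Request:
play_rows(rows=[[[0,0.37,0],[0,0,0]],[[0,0.38,0],[0,0,0]],[[0,0,-1],[0,0,0]],[[0,0,-1],[0,0,0]],[[0,0,-1],[0,0,0]],[[0,0,-0.3],[0,0,0]],[[0,0,-0.3],[0,0,0]],[[0,0,-0.2],[0,0,0]],[[0,0,0],[0,0,0]]])

```text
time: 15.68
tool_pos: [519.6, 235.5, 189.1]
tcp_rot: [3.141, -0.0, 1.729]
contact_force: [0.8, -0.5, -0.5]
grip_width: 55.4
finger_force: 0.0
```

Request:
play_rows(rows=[[[0,0,-0.15],[0,0,0]],[[0,0,-0.15],[0,0,0]],[[0,0,-0.15],[0,0,0]]])

```text
time: 16.05
tool_pos: [519.5, 235.4, 175.2]
tcp_rot: [3.141, 0.0, 1.729]
contact_force: [0.1, -0.1, -0.2]
grip_width: 55.2
finger_force: 0.0
```

Request:
play_rows(rows=[[[0,0,-0.15],[0,0,0]],[[0,0,-0.15],[0,0,0]]])

```text
time: 16.3
tool_pos: [519.6, 235.5, 166.1]
tcp_rot: [3.142, 0.0, 1.729]
contact_force: [-0.4, -0.6, -0.2]
grip_width: 55.3
finger_force: 0.0
```

Request:
play_rows(rows=[[[0,0,-0.12],[0,0,0]],[[0,0,0],[0,0,0]]])

```text
time: 16.55
tool_pos: [519.4, 235.4, 162.5]
tcp_rot: [-3.141, 0.0, 1.729]
contact_force: [0.1, -0.2, -0.3]
grip_width: 55.5
finger_force: 0.0
```

Request:
play_rows(rows=[[[0,0,-0.1],[0,0,0]],[[0,0,0],[0,0,0]]])

```text
time: 16.8
tool_pos: [519.4, 235.5, 159.7]
tcp_rot: [-3.141, 0.0, 1.729]
contact_force: [-0.1, -0.1, 0.3]
grip_width: 55.5
finger_force: 0.0
```

Request:
play_rows(rows=[[[0,0,-0.08],[0,0,0]],[[0,0,0],[0,0,0]]])

```text
time: 17.05
tool_pos: [519.4, 235.5, 157.2]
tcp_rot: [-3.141, 0.0, 1.729]
contact_force: [0.3, 0.1, -0.5]
grip_width: 55.1
finger_force: 0.0
```

Request:
play_rows(rows=[[[0,0,0],[0,0,0]],[[0,0,0],[0,0,0]],[[0,0,0],[0,0,0]],[[0,0,0],[0,0,0]],[[0,0,0],[0,0,0]],[[0,0,0],[0,0,0]]], hand=-1)

```text
time: 17.8
tool_pos: [519.4, 235.5, 157.4]
tcp_rot: [-3.141, 0.0, 1.729]
contact_force: [-1.1, -0.4, 2.0]
grip_width: 27.6
finger_force: 30.0
```

Request:
play_rows(rows=[[[0,0,0.2],[0,0,0]],[[0,0,0.3],[0,0,0]],[[0,0,0.5],[0,0,0]],[[0,0,0],[0,0,0]]])

```text
time: 18.3
tool_pos: [520.6, 235.8, 189.4]
tcp_rot: [3.138, -0.0, 1.729]
contact_force: [0.4, 0.1, -1.1]
grip_width: 27.1
finger_force: 30.0
```

The lid is held. Next I carry it to the tray, centre ≈ (625, 44). Seated on the dewar the TCP was 19.3 mm above the lid origin, so it should touch down at TCP z ≈ 23.

Request:
play_rows(rows=[[[0,0,0.5],[0,0,0]],[[0,0,0.5],[0,0,0]],[[0.2,-0.4,0],[0,0,0]],[[0.44,-0.8,0],[0,0,0]],[[0.44,-0.8,0],[0,0,0]],[[0.44,-0.8,0],[0,0,0]],[[0.44,-0.8,0],[0,0,0]],[[0.44,-0.8,0],[0,0,0]],[[0.44,-0.8,0],[0,0,0]],[[0.44,-0.8,0],[0,0,0]],[[0.2,-0.4,0],[0,0,0]],[[0,0,0],[0,0,0]]])

```text
time: 19.8
tool_pos: [623.9, 42.6, 216.9]
tcp_rot: [-3.141, -0.0, 1.728]
contact_force: [0.1, -1.2, -0.1]
grip_width: 27.3
finger_force: 30.0
```

Request:
play_rows(rows=[[[0,0,-0.5],[0,0,0]],[[0,0,-0.8],[0,0,0]],[[0,0,-0.8],[0,0,0]],[[0,0,-0.8],[0,0,0]],[[0,0,-0.8],[0,0,0]],[[0,0,-0.8],[0,0,0]],[[0,0,-0.5],[0,0,0]],[[0,0,-0.4],[0,0,0]],[[0,0,-0.2],[0,0,0]],[[0,0,0],[0,0,0]]])

```text
time: 21.05
tool_pos: [624.0, 43.5, 49.4]
tcp_rot: [3.141, 0.0, 1.729]
contact_force: [0.2, 0.6, -0.9]
grip_width: 27.2
finger_force: 30.0
```

```bash
python3 - <<'E'
from h import *
np.set_printoptions(precision=1,suppress=True)
z=get_obs()["tool_pos"][2]-19.3
for n in("scene","side"):
    c=capture(n)
    print(n,[(round(float(x["p"]),2),np.round(x["at"]),onz(c,x["at"],z)) for x in pinpoint("lid",n)][:2],[(round(float(x["p"]),2),onz(c,x["at"],0)) for x in pinpoint("tray",n)])
E
```

```text
scene [(0.74, array([310., 344.]), array([626.6,  47. ,  30.1]))] [(0.77, array([617.3,  44.3,   0. ]))]
side [(0.9, array([274., 293.]), array([625.1,  38.4,  30.1])), (0.75, array([295., 260.]), array([625.2, 150.2,  30.1]))] [(0.59, array([612.7,  47.1,   0. ]))]
```

Request:
play_rows(rows=[[[0,0,-0.3],[0,0,0]],[[0,0,-0.3],[0,0,0]],[[0,0,-0.12],[0,0,0]],[[0,0,0],[0,0,0]]])

```text
time: 21.85
tool_pos: [623.6, 43.5, 27.2]
tcp_rot: [-3.141, -0.0, 1.729]
contact_force: [-0.1, -0.4, -0.9]
grip_width: 26.9
finger_force: 30.0
```

Request:
play_rows(rows=[[[0,0,-0.07],[0,0,0]],[[0,0,0],[0,0,0]]])

```text
time: 22.1
tool_pos: [624.0, 43.5, 25.8]
tcp_rot: [3.141, 0.0, 1.729]
contact_force: [-0.7, 0.7, -2.0]
grip_width: 27.0
finger_force: 30.0
```

Request:
play_rows(rows=[[[0,0,-0.05],[0,0,0]],[[0,0,0],[0,0,0]]])

```text
time: 22.35
tool_pos: [623.9, 43.5, 24.2]
tcp_rot: [3.142, 0.0, 1.729]
contact_force: [-0.0, 0.3, -0.7]
grip_width: 27.2
finger_force: 30.0
```

Request:
play_rows(rows=[[[0,0,-0.04],[0,0,0]],[[0,0,0],[0,0,0]]])

```text
time: 22.6
tool_pos: [624.2, 43.5, 23.4]
tcp_rot: [3.141, 0.0, 1.729]
contact_force: [-1.4, 0.3, 2.3]
grip_width: 27.0
finger_force: 30.0
```

Request:
play_rows(rows=[[[0,0,-0.04],[0,0,0]],[[0,0,0],[0,0,0]]])

```text
time: 22.85
tool_pos: [624.2, 43.5, 23.4]
tcp_rot: [3.14, 0.0, 1.729]
contact_force: [-4.0, 0.1, 11.0]
grip_width: 27.2
finger_force: 30.0
```

Touchdown at the expected height (23.4). Release, rise, and move to view the can.

Request:
play_rows(rows=[[[0,0,0],[0,0,0]],[[0,0,0],[0,0,0]],[[0,0,0],[0,0,0]],[[0,0,0],[0,0,0]],[[0,0,0.4],[0,0,0]],[[0,0,0.8],[0,0,0]],[[0,0,1],[0,0,0]],[[0,0,1],[0,0,0]],[[0,0,1],[0,0,0]],[[0,0,1],[0,0,0]],[[0,0,1],[0,0,0]],[[0,0,1],[0,0,0]]], hand=0.2)

```text
time: 24.35
tool_pos: [623.8, 43.5, 239.8]
tcp_rot: [3.14, 0.0, 1.729]
contact_force: [0.4, -0.6, 0.0]
grip_width: 54.9
finger_force: 0.0
```

Request:
play_rows(rows=[[[0,0,1],[0,0,0]],[[0,0,1],[0,0,0]],[[-0.5,-0.3,0.7],[0,0,0]],[[-0.9,-0.6,0],[0,0,0]],[[-0.9,-0.6,0],[0,0,0]],[[-0.9,-0.6,0],[0,0,0]],[[-0.9,-0.6,0],[0,0,0]],[[-0.9,-0.6,0],[0,0,0]],[[-0.8,-0.6,0],[0,0,0]],[[0,0,0],[0,0,0]]], hand=0)

```text
time: 25.6
tool_pos: [447.9, -74.4, 319.5]
tcp_rot: [3.141, 0.001, 1.727]
contact_force: [0.2, 1.0, 0.3]
grip_width: 45.7
finger_force: 0.0
```

```bash
python3 - <<'E'
from h import *
np.set_printoptions(precision=1,suppress=True)
o=get_obs();print(o["tool_pos"],o["tcp_rot"],o["grip_width"])
W=capture("wrist");S=capture("scene");D=capture("side")
for n,c in(("wrist",W),("scene",S),("side",D)):
    for x in pinpoint("can",n): print(n,"can",round(float(x["p"]),2),np.round(x["at"]),onz(c,x["at"],0,o))
    for x in trace("can",n):
        m=x["mask"];ys,xs=np.nonzero(m);print(" mask",np.round(x["at"]),ys.min(),xs.min(),ys.max(),xs.max(),c["frame"][m].mean(0).astype(int))
    for x in pinpoint("lid",n): print(n,"lid",round(float(x["p"]),2),np.round(x["at"]),onz(c,x["at"],4,o))
    print(n,"mouth",[(round(float(x["p"]),2),np.round(x["at"]),onz(c,x["at"],150,o)) for x in pinpoint("dewar_mouth",n)])
g=np.zeros((600,800,3),np.uint8)
g[:480,:640]=W["frame"]; g[480:600,:160]=S["frame"][270:390,270:430]; g[360:600,640:800]=cv2.resize(D["frame"][240:340,250:317],(160,240))
cv2.imwrite("pics/w3.png",g[:,:,::-1])
E
```

```text
[447.9 -74.4 319.5] [3.1 0.  1.7] 45.705567850674406
wrist can 0.93 [213. 384.] [ 533.2 -102.9    0. ]
wrist can 0.72 [159. 320.] [441.3 -48.4   0. ]
 mask [164. 318.] 143 301 191 343 [155 161 162]
 mask [224. 395.] 194 368 261 422 [131  95  69]
wrist lid 0.72 [105. 487.] [625.3  43.5   4. ]
wrist mouth []
scene can 0.62 [294. 272.] [ 538.2 -100.     0. ]
scene can 0.57 [263. 291.] [455.3 -47.5   0. ]
 mask [250. 289.] 210 279 268 299 [ 95  99 100]
 mask [280. 270.] 243 259 301 282 [73 49 30]
scene lid 0.7 [320. 344.] [632.3  46.7   4. ]
scene mouth [(0.95, array([283., 527.]), array([699. , 395.8, 150. ])), (0.92, array([158., 417.]), array([296.4, 283.9, 150. ])), (0.59, array([226., 423.]), array([518.7, 235.3, 150. ]))]
side can 0.93 [275. 358.] [524.7 -98.4  -0. ]
side can 0.75 [300. 373.] [435.6 -47.6   0. ]
side can 0.54 [279. 217.] [785.  160.2   0. ]
 mask [286. 375.] 241 363 303 382 [ 97 100 106]
 mask [260. 361.] 219 348 279 367 [77 62 54]
side lid 0.88 [285. 291.] [622.9  50.4   4. ]
side mouth [(0.88, array([291., 141.]), array([706.1, 393.5, 150. ])), (0.79, array([365., 318.]), array([294.6, 292. , 150. ])), (0.78, array([296., 261.]), array([507.6, 236.6, 150. ]))]
```

View pics/w3.png

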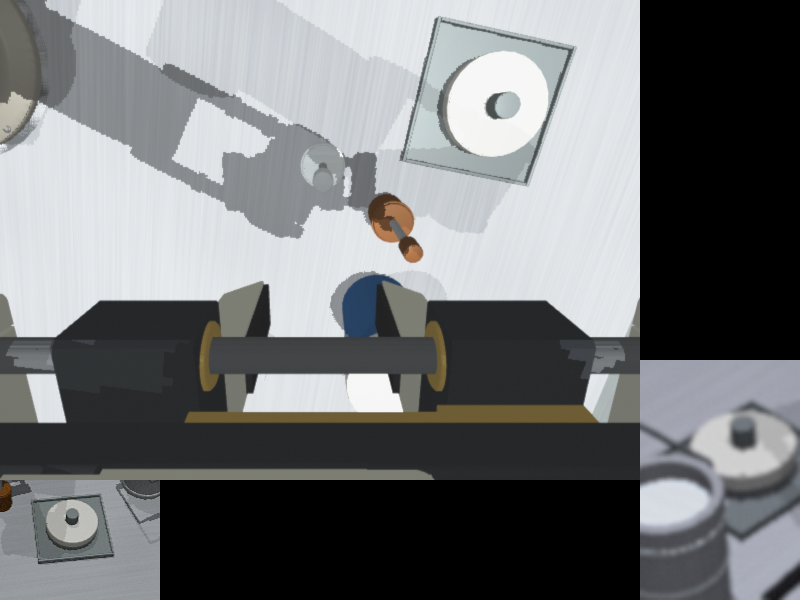

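The wrist view shows the lid centred flat in the tray (103, 497), the silver can's grip at (180, 322) and the brown decoy at (240, 405). The dewar mouth is open.

```bash
python3 - <<'E'
from h import *
np.set_printoptions(precision=1,suppress=True)
o=get_obs();W=capture("wrist");print(onz(W,(180,322),166,o),onz(W,(165,322.5),60,o))
E
```

```text
[445.6 -47.2 166. ] [446.1 -47.3  60. ]
```

Request:
play_rows(rows=[[[-0.04,0.44,0],[0,0,0]],[[-0.04,0.44,0],[0,0,0]],[[0,0,-0.9],[0,0,0]],[[0,0,-0.9],[0,0,0]],[[0,0,-0.9],[0,0,0]],[[0,0,-0.9],[0,0,0]],[[0,0,-0.5],[0,0,0]],[[0,0,-0.5],[0,0,0]],[[0,0,-0.5],[0,0,0]],[[0,0,0],[0,0,0]]])

```text
time: 27.65
tool_pos: [446.8, -46.1, 165.2]
tcp_rot: [-3.14, -0.001, 1.73]
contact_force: [-0.5, -0.2, 0.6]
grip_width: 45.9
finger_force: 0.0
```

Request:
play_rows(rows=[[[0,0,-0.45],[0,0,0]],[[0,0,-0.45],[0,0,0]],[[0,0,-0.45],[0,0,0]],[[0,0,0],[0,0,0]]])

```text
time: 28.15
tool_pos: [446.7, -46.9, 124.1]
tcp_rot: [-3.139, -0.001, 1.729]
contact_force: [-0.8, -0.3, 0.4]
grip_width: 45.8
finger_force: 0.0
```

Request:
play_rows(rows=[[[0,0,0],[0,0,0]],[[0,0,0],[0,0,0]],[[0,0,0],[0,0,0]],[[0,0,0],[0,0,0]],[[0,0,0],[0,0,0]],[[0,0,0],[0,0,0]]], hand=-1)

```text
time: 28.9
tool_pos: [447.5, -47.2, 125.5]
tcp_rot: [3.141, 0.0, 1.729]
contact_force: [-2.4, 0.0, 4.9]
grip_width: 16.9
finger_force: 30.0
```

Request:
play_rows(rows=[[[0,0,0.3],[0,0,0]],[[0,0,0.5],[0,0,0]],[[0,0,0.8],[0,0,0]],[[0,0,0.8],[0,0,0]],[[0,0,0],[0,0,0]]])

```text
time: 29.52
tool_pos: [448.7, -47.4, 198.8]
tcp_rot: [3.138, 0.002, 1.729]
contact_force: [-0.7, 0.1, -2.0]
grip_width: 16.9
finger_force: 29.9
```

```bash
python3 - <<'E'
from h import *
np.set_printoptions(precision=1,suppress=True)
o=get_obs();print(o["tool_pos"],o["contact_force"],o["grip_width"])
for n in("scene","side"):
    c=capture(n)
    for x in trace("can",n):
        m=x["mask"];ys,xs=np.nonzero(m)
        if c["frame"][m].mean(0)[2]>c["frame"][m].mean(0)[0]-5: print(n,ys.min(),xs.min(),ys.max(),xs.max(),"top/bot cols",xs[ys<ys.min()+6].mean(),xs[ys>ys.max()-12].mean(),"exp base",proj(c,[o["tool_pos"][0],o["tool_pos"][1],o["tool_pos"][2]-124.1]),"exp grip",proj(c,[*o["tool_pos"][:2],o["tool_pos"][2]+28]))
E
```

```text
[448.7 -47.4 198.8] [-0.7  0.1 -2. ] 16.8867830784873
scene 202 277 247 298 top/bot cols 287.0 288.39903846153845 exp base [np.float64(240.20144168057408), np.float64(289.28474410617696)] exp grip [np.float64(191.08557930475075), np.float64(286.8203205271843)]
side 215 363 279 383 top/bot cols 372.84615384615387 372.52403846153845 exp base [np.float64(273.51772919337697), np.float64(369.62768145587563)] exp grip [np.float64(219.68373241096089), np.float64(372.2021573720313)]
```

Request:
play_rows(rows=[[[0,0,0.8],[0,0,0]],[[0,0,0.9],[0,0,0]],[[0,0,0.9],[0,0,0]],[[0,0.4,0.9],[0,0,0]],[[0.24,0.9,0],[0,0,0]],[[0.24,0.9,0],[0,0,0]],[[0.24,0.9,0],[0,0,0]],[[0.24,0.9,0],[0,0,0]],[[0.24,0.9,0],[0,0,0]],[[0.24,0.9,0],[0,0,0]],[[0.24,0.9,0],[0,0,0]],[[0.24,0.9,0],[0,0,0]]])

```text
time: 31.22
tool_pos: [505.0, 181.7, 300.9]
tcp_rot: [-3.139, 0.0, 1.729]
contact_force: [0.4, -0.2, -1.5]
grip_width: 17.0
finger_force: 30.0
```

Request:
play_rows(rows=[[[0.24,0.9,0],[0,0,0]],[[0.15,0.6,0],[0,0,0]],[[0,0.3,0],[0,0,0]],[[0,0,0],[0,0,0]],[[0,0,0],[0,0,0]]])

```text
time: 31.85
tool_pos: [516.8, 234.2, 302.4]
tcp_rot: [3.142, 0.0, 1.729]
contact_force: [-0.0, -0.1, -1.2]
grip_width: 17.2
finger_force: 30.0
```

Request:
play_rows(rows=[[[0.08,0.04,0],[0,0,0]],[[0,0,-0.5],[0,0,0]],[[0,0,-0.5],[0,0,0]],[[0,0,-0.5],[0,0,0]],[[0,0,-0.4],[0,0,0]],[[0,0,-0.4],[0,0,0]],[[0,0,0],[0,0,0]]])

```text
time: 32.72
tool_pos: [518.7, 235.9, 232.2]
tcp_rot: [-3.14, 0.0, 1.729]
contact_force: [-0.8, 1.1, -0.6]
grip_width: 17.2
finger_force: 30.0
```

Request:
play_rows(rows=[[[0,0,-0.5],[0,0,0]],[[0,0,-0.5],[0,0,0]],[[0,0,-0.5],[0,0,0]],[[0,0,-0.5],[0,0,0]],[[0,0,-0.3],[0,0,0]],[[0,0,0],[0,0,0]]])

```text
time: 33.48
tool_pos: [518.9, 236.0, 163.5]
tcp_rot: [-3.14, 0.0, 1.729]
contact_force: [-1.0, -0.0, -1.7]
grip_width: 17.1
finger_force: 30.0
```

Can bottom is about 14 mm above the inner floor, with no side contact. Now the last gentle steps.

Request:
play_rows(rows=[[[0,0,-0.15],[0,0,0]],[[0,0,-0.15],[0,0,0]],[[0,0,-0.06],[0,0,0]],[[0,0,0],[0,0,0]]])

```text
time: 33.98
tool_pos: [519.2, 236.0, 153.5]
tcp_rot: [3.142, 0.0, 1.729]
contact_force: [0.1, -0.5, -0.7]
grip_width: 16.9
finger_force: 30.0
```

Request:
play_rows(rows=[[[0,0,-0.04],[0,0,0]],[[0,0,0],[0,0,0]]])

```text
time: 34.22
tool_pos: [519.2, 236.1, 152.3]
tcp_rot: [3.142, 0.0, 1.729]
contact_force: [0.2, -0.1, -1.8]
grip_width: 17.0
finger_force: 30.0
```

Request:
play_rows(rows=[[[0,0,-0.04],[0,0,0]],[[0,0,0],[0,0,0]]])

```text
time: 34.48
tool_pos: [519.2, 236.1, 151.0]
tcp_rot: [-3.141, 0.0, 1.729]
contact_force: [0.7, 0.1, -1.0]
grip_width: 17.1
finger_force: 30.0
```

Request:
play_rows(rows=[[[0,0,-0.04],[0,0,0]],[[0,0,0],[0,0,0]]])

```text
time: 34.72
tool_pos: [519.5, 236.2, 150.5]
tcp_rot: [3.14, -0.0, 1.729]
contact_force: [-1.9, 0.5, 3.3]
grip_width: 16.8
finger_force: 30.0
```

Request:
play_rows(rows=[[[0,0,-0.03],[0,0,0]],[[0,0,0],[0,0,0]]])

```text
time: 34.98
tool_pos: [519.9, 236.3, 150.5]
tcp_rot: [3.139, -0.0, 1.729]
contact_force: [-1.6, -0.8, 8.0]
grip_width: 16.9
finger_force: 30.0
```

Request:
play_rows(rows=[[[0,0,0],[0,0,0]],[[0,0,0],[0,0,0]],[[0,0,0],[0,0,0]],[[0,0,0],[0,0,0]],[[0,0,0.3],[0,0,0]],[[0,0,0.6],[0,0,0]],[[0,0,1],[0,0,0]],[[0,0,1],[0,0,0]],[[0,0,1],[0,0,0]],[[0,0,1],[0,0,0]],[[0,-0.6,0.3],[0,0,0]],[[0,0,0],[0,0,0]]], hand=0)

```text
time: 36.48
tool_pos: [519.4, 216.6, 305.2]
tcp_rot: [3.141, 0.0, 1.727]
contact_force: [-0.2, 0.2, 0.0]
grip_width: 45.9
finger_force: 0.0
```

```bash
python3 - <<'E'
from h import *
o=get_obs();print(o["tool_pos"],o["contact_force"],o["grip_width"])
W=capture("wrist");S=capture("scene");D=capture("side")
z=lambda F,r,c,h,w,H,Wd:cv2.resize(F[r:r+h,c:c+w],(Wd,H),interpolation=cv2.INTER_CUBIC)
g=np.zeros((600,800,3),np.uint8)
g[:300,:400]=z(W["frame"],60,200,210,280,300,400)
g[300:,:400]=z(S["frame"],190,290,180,240,300,400)
g[:300,400:]=z(D["frame"],230,190,120,160,300,400)
g[300:,400:]=z(S["frame"],200,370,90,120,300,400)
cv2.imwrite("pics/end.png",g[:,:,::-1])
E
```

```text
[519.35507245 216.59322601 305.20065256] [-0.15221828  0.17836101  0.01827879] 45.93633944919433
```

View pics/end.png

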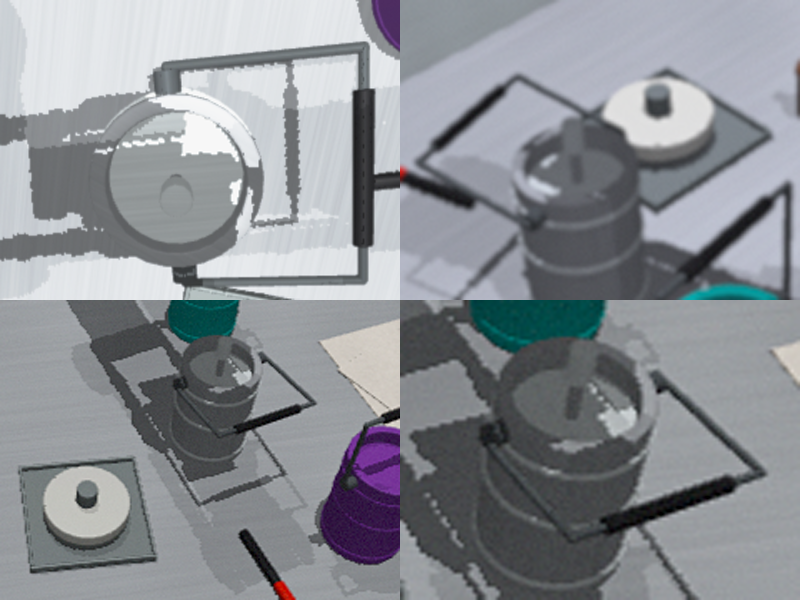

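The can's stem stands upright in the open dewar, near the centre. The handle is level to +x and the lid lies flat in the tray, knob up. Nothing touches the robot, so I'm handing in.

```bash
python3 -c "
from plant import bot; print(bot.close_job())"
```

```text
the job is handed in; nothing more can be done
None
```

I handed the job in: the handle is swung down to about 1.4 rad, the lid lies flat and knob up in the tray, and the can stands upright on the dewar's floor; no verdict came back.

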